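# Clear the sprung chest cover and hold it just below its balance point

### The arm

A 6-joint arm with a two-finger parallel gripper is mounted at the origin on the work surface. World frame = base frame: x ahead of the robot, y to its left, z up, the work surface at z = 0. Lengths are in m, angles in degrees, forces in N, time in s.
With the tool pointing down it reaches from about 0.4 to 0.825 m from the base axis. Payload 7 kg.
Tool frame: the origin (TCP) lies midway between the tips of the shut fingers; the grasp point (between the pads) lies 19 mm behind it; z points along the fingers, y is the line along which they close (so a half turn about z gives the same grasp; the last joint's range is limited). The gripper opens to 88 mm and grips with 3 to 60 N. Pads are 19 mm wide; open, the fingers measure 130 mm over their backs; the gripper's body (78 mm by 193 mm) begins 47 mm behind the grasp point.
Start: joints at [81.022, 20.546, 0.682, 0, -70.136, -16.507], TCP at [0.29, 0.609, 0.227] pointing down, gripper open.
Joint ranges: [-176.03, 176.03], [-82.01, 121.73], [-58.28, 71.71], [-173.87, 95.51], [-174.79, -0.11], [-173.66, 173.66]. Speed limits (degrees/s): [136.94, 136.94, 172.46, 180, 180, 180].

### API

Orientations are given as [roll, pitch, yaw] about the fixed x, y, z axes, in that order (R = Rz(yaw) Ry(pitch) Rx(roll)).
In Python, from plant import r gives the robot as it stands.
- The arm moves only by the tool carry_out, never from a script. Its argument "deltas" is a list of rows, each a list of 3 entries, a list of its own where there are three numbers: the opening, from 0 (shut) to 1 (fully open), then the shift along the tool's x, y, z in mm, then the turn, a rotation vector about the tool's x, y, z in rad. In form: [[gripper, [tx, ty, tz], [rx, ry, rz]], ...]. A call has 1 to 12 rows; each row is the pose to reach, as a shift and turn from the pose commanded when the call began, along the tool's axes at that moment; what a row does not reach only later rows make up. A row lasts 1/10 s, in which the tool goes at most 50 mm and 8.59 degrees, less where a joint would pass 70% of its speed; a pose out of reach is approached as far as the arm can. A call with a gripper value outside its range is refused whole. The fingers move at their own pace and stop on an object; "squeeze" is the grip in N (left out, the last holds). Time passes only in rows, so rows that repeat a pose let the fingers close. It gives the time, the measured TCP pose, the force, the opening and the grip force at its end, in the units of the state.
- r.get_state(): the state, without advancing time (a new reading comes with each control period).
- r.capture(name): name is "side" or "top" or "wrist"; returns (picture, depth): 420x560x3 uint8, red, green, blue; 420x560 float32, m along the optical axis (not along the pixel's ray), 0 where there is no reading.
- r.get_calibration(name): a dict with "fov_y" (degrees; the focal length in pixels is half the picture's height over the tangent of half this angle, whatever the lens; pixels are square), "cx", "cy" (the principal point, pixels), "view" (4x4, takes a point from world to camera coordinates). Camera axes: x right, y down, z forward; pixel columns grow to the right and rows downward; lengths in m; the calibration is good to about 2 mm. A picture is of the moment at which its call begins: read the wrist's pose just before it. get_calibration takes no time and is no camera call; for the wrist camera it gives the pose at the moment of the call.
- r.close_job(): hands the job in; it is judged then, once.
The state is a dict: "time_s": time; "joints": joint angles; "qd": joint speeds; "joint_torque": joint torques, N m; "tcp_pos": TCP position; "eef_rot": TCP orientation; "contact_force": force on the tool from outside, world axes, zero at the start; "moment": the same for the moment, N m; "gripper_width": finger opening in m; "gripper_force": force on a finger pad.
Only numpy, scipy, OpenCV 4.12 (cv2) and the standard library are available. Lean on these libraries where they do the work, as an engineer would, in place of code of your own. Each camera call takes 0.05 s, during which the arm holds its last target. There are 200 camera calls.

### The job

First move the stepped aluminium adapter off the cover of the cream chest and stand it upright in the low steel tray. Then lift the sprung cover by its black lug clearly past its balance point (50 degrees open, where the springs begin to carry it up by themselves) without letting it swing right up to its stop, bring it back down, and finish while holding it still a few degrees below the balance point so the work inside can be reached: your hand stays on the cover at the end. Leave the other things on the bench where they are.

Things in the scene. Friction and masses are not known exactly. Their poses are not given: they have to be found in the camera images.
- chest: Fixed cream sheet-metal chest, 220 (x) x 250 (y) x 100 mm high, open on top under its cover, polished bells inside. Origin: centre of its underside, on the bench. Its -x axis points to the front (the lug side, towards the robot). It stands left or right of the middle, the tray on the other side, turned up to about 15 degrees.
- cover (a joint): Hinge of the cover, rad: 0 shut (level), 0.873 (50 degrees) balance point, 1.45 upper stop. Cover: cream steel plate 222 x 250 x 6 mm, 0.9 kg, hinged on the chest's far rim, axis along chest y; the front edge rises. Let go below 0.873 it falls shut, above it springs up; damped. Lifting at the lug takes about 2 N; holding just below balance needs well under 1 N.
- grip_lug (a point): Grip point on the black lug at the middle of the cover's front edge, 250 mm from the hinge axis. Lug: bar 50 mm long straight out from the edge (21 mm beyond this point, 29 mm behind it), 22 mm wide along the hinge, 18 thick. Shut, it is level, 103 mm above the bench, free all round. Pinched on its sides from above, it pivots between the pads. At balance the point is 295 mm above the bench.
- hinge_line (a point): Middle of the hinge axis of the cover, fixed to the chest at x = +110, y = 0, z = 103 mm of it; axes as the chest's.
- adapter: Loose stepped aluminium spindle adapter, about 0.3 kg, 70 mm high, standing on the closed cover (cover top 106 mm above the bench): base flange 60 mm diameter and 20 mm high, above it a barrel 40 mm diameter from 20 to 70 mm height. Origin: centre of its underside, z up its axis.
- tray: Fixed low dark steel tray, 190 (x) x 170 (y) mm outside, walls 4 mm thick and 25 mm high, floor 4 mm thick. Origin: centre of its underside. A small bush stands in its +x +y corner; the rest is empty.
- bush: Bystander: plain aluminium bush, 26 mm diameter, 24 mm high, in the tray's +x +y corner. Origin under its centre.
- tape_core: Bystander: white plastic ring 76 mm outside, 60 mm inside, 30 mm high, on the bench at the front of the chest, to one side of the lug. Origin under its centre.
- spindle_cone: Bystander: aluminium cone on a 64 mm flange, 65 mm high. Origin under its centre.
- polish_jar: Bystander: white jar with grey cap, 64 mm diameter, 85 mm high. Origin under its centre.
- wrench: Bystander: steel wrench lying on the bench. Origin under its middle.
- flange: Bystander: aluminium stepped flange, 84 mm diameter, 42 mm high. Origin under its centre.
Mind the look-alikes: they are no part of the job. Leave any blue or orange look-alike of the adapter alone.

How it is judged (in metres and radians):
On the way, in this order (a step that is already met when the one before it is completed fails the run):
1. The adapter stands upright in the tray, let go, with the cover still shut (x of adapter in the frame of tray between -0.075 and 0.075 m and y of adapter in the frame of tray between -0.065 and 0.065 m and z of adapter in the frame of tray below 0.01 m and angle between adapter's own z axis and vertical below 0.12 rad and linear speed of adapter below 0.03 m/s and contact force between the fingers and adapter below 0.1 N and value of joint cover below 0.08 rad), for 0.2 s.
2. The cover is raised past its balance point (value of joint cover above 0.923 rad), for 0.1 s.
At the end, for the whole second after the job is handed in: Fingers hold the cover still (under 0.05 rad/s, over 0.1 N), nothing else carrying it, 0.613 to 0.843 rad open (2 to 15 degrees below balance), after it was above 0.923; the adapter stands upright (0.12 rad) on the tray floor, let go, at rest (x of adapter in the frame of tray between -0.075 and 0.075 m and y of adapter in the frame of tray between -0.065 and 0.065 m and z of adapter in the frame of tray below 0.01 m and angle between adapter's own z axis and vertical below 0.12 rad and linear speed of adapter below 0.03 m/s and contact force between the fingers and adapter below 0.1 N and value of joint cover between 0.613 and 0.843 rad and velocity of joint cover between -0.05 and 0.05 rad/s and contact force between the fingers and cover above 0.1 N and contact force between cover and adapter below 0.05 N and contact force between cover and bush below 0.05 N and contact force between cover and tape_core below 0.05 N and contact force between cover and spindle_cone below 0.05 N and contact force between cover and polish_jar below 0.05 N and contact force between cover and wrench below 0.05 N and contact force between cover and flange below 0.05 N); the arm keeps its last pose, push and grip.
It fails at once if The cover was lifted before the adapter was cleared into the tray (value of joint cover above 0.15 rad and horizontal distance between adapter and tray above 0.12 m).
It fails at once if The cover swung right up to its stop (over 1.38 rad) (value of joint cover above 1.38 rad).
It fails at once if A bystander was moved more than 30 mm (distance of any of bush, tape_core, spindle_cone, polish_jar, wrench, flange from where it was at the start of the episode above 0.03 m).
It also fails if it takes over 64 s, if anything falls off the work surface, if the arm or the gripper's body presses on something with over 40 N, if the wrist force passes 120 N, or if a joint passes its speed limit or range.

## Working session

There is one attempt and no reset: what is moved stays moved. The work goes in short steps, Python scripts to look and compute and a tool call to move; the robot and the scene stay as the last step left them, time stands still between calls to the robot, and variables do not carry over. Pictures are saved under pics/ and viewed, at most 10 in all, crops included, and the job is handed in when it is done.

Besides the shell and the picture viewer there is one more tool, called after ">>>" by a JSON object that holds its "fn" and its "kwargs", one argument or row to a line. carry_out: Moves the arm, as the interface text tells. Its arguments: {"type":"object","properties":{"deltas":{"type":"array"},"squeeze":{"type":"number"}},"required":["deltas"]}

```bash
mkdir -p pics
cat > h.py <<'E'
import numpy as np, cv2
from plant import r
def snap(n,f):
    p,d=r.capture(n); cv2.imwrite('pics/'+f+'.png',p[:,:,::-1]); np.savez('pics/'+f,p=p,d=d); return p,d
def cal(n):
    c=r.get_calibration(n); V=np.array(c['view']); f=210/np.tan(np.radians(c['fov_y'])/2); return f,c['cx'],c['cy'],V
def ray(n,u,v):
    f,cx,cy,V=cal(n); R=V[:3,:3]; o=-R.T@V[:3,3]; d=R.T@np.array([(u-cx)/f,(v-cy)/f,1]); return o,d
def plane(n,u,v,z):
    o,d=ray(n,u,v); return o+d*(z-o[2])/d[2]
def cloud(n,d):
    f,cx,cy,V=cal(n); v,u=np.mgrid[:420,:560]; P=np.stack([(u-cx)/f*d,(v-cy)/f*d,d],-1); return (P-V[:3,3])@V[:3,:3]
E
python3 - <<'E'
from h import *
a,_=snap('top','t0'); b,_=snap('side','s0')
for n in('top','side'):
    f,cx,cy,V=cal(n); print(n,f,cx,cy,(-V[:3,:3].T@V[:3,3]).round(3),V[2,:3].round(2))
print(r.get_calibration('top').keys(), r.get_state())
E
```

```text
top 406.24078651662785 275.07967708289044 209.70462462544654 [0.428 0.01  1.221] [ 0.14  0.01 -0.99]
side 542.0074845185186 276.27412561160486 213.58660661542524 [ 0.393 -1.195  0.843] [ 0.13  0.84 -0.53]
dict_keys(['fov_y', 'cx', 'cy', 'view']) {'time_s': 0.1, 'joints': array([ 8.10206482e+01,  2.05876769e+01,  6.40203230e-01, -1.56550899e-02,
       -7.01355022e+01, -1.65062836e+01]), 'qd': array([ 0.08626094, -0.08768053,  0.05549887,  0.03161864,  0.02503805,
        0.08341356]), 'joint_torque': array([-1.71730015e-03, -5.84162164e+01,  2.93752939e+01,  7.01558724e+00,
        1.02315238e-02, -3.62119977e-05]), 'tcp_pos': array([0.29030007, 0.60892107, 0.22572798]), 'eef_rot': array([ 1.79916262e+02, -9.46593063e-03, -2.54909587e+01]), 'contact_force': array([ 0.5127564 , -0.27156831,  0.08268545]), 'moment': array([ 0.00934467, -0.02966151,  0.01876705]), 'gripper_force': 0.0, 'gripper_width': 0.0876126383988075}
```

View pics/t0.png

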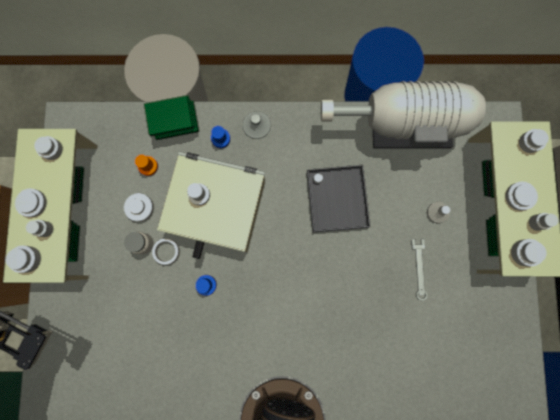

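View pics/s0.png

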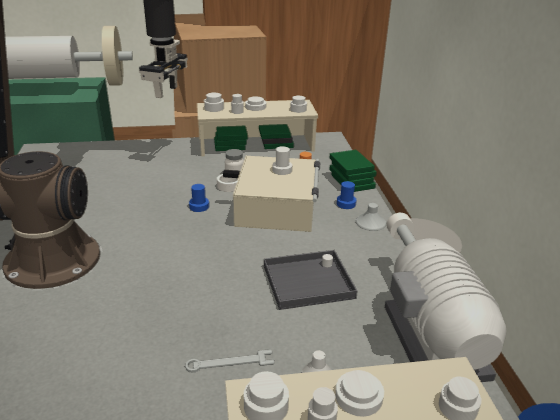

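The top view shows the cover with the adapter at (198,194), the lug at (198,250), the tape core at (166,252), and the tray at (338,200) with the bush at (319,179). The side view shows the adapter at (283,158) and the tray near (308,278).

```bash
cat > m.py <<'E'
from h import *
for n,f in(('top','t0'),('side','s0')):
    z=np.load('pics/'+f+'.npz'); p=z['p'].astype(int); d=z['d']; C=cloud(n,d); Z=C[...,2]; ok=d>0
    X,Y=C[...,0],C[...,1]
    reg=ok&(X>.35)&(X<.8)&(Y>.0)&(Y<.4)
    print(n,'bench z',np.median(Z[ok&(abs(X-.35)<.05)&(abs(Y)<.1)]).round(4))
    cov=reg&(abs(Z-.106)<.008)&(p[...,0]>p[...,2]+20)
    cnts,_=cv2.findContours(cov.astype(np.uint8),0,2); 
    lab=cv2.connectedComponentsWithStats(cov.astype(np.uint8)); i=1+lab[2][1:,4].argmax(); cov=lab[1]==i
    P=C[cov]; rc=cv2.minAreaRect(P[:,:2].astype(np.float32)*1000); print('cover',rc,np.median(P[:,2]),cv2.boxPoints(rc).round(0).tolist())
    q=reg&(Z>.165)&(Z<.19); P=C[q]; m=np.median(P[:,:2],0); P=P[np.hypot(*(P[:,:2]-m).T)<.04]
    print('barrel top',cv2.minEnclosingCircle((P[:,:2]*1000).astype(np.float32)),P[:,2].mean(),P[:,2].max(),len(P))
    q=reg&(Z>.12)&(Z<.135); P=C[q]; print('flange ',cv2.minEnclosingCircle((P[:,:2]*1000).astype(np.float32)) if len(P) else 0,len(P))
    lug=reg&(p.max(-1)<60)&(Z>.08)&(Z<.13)&(X<.7); P=C[lug]
    if len(P): print('lug',cv2.minAreaRect((P[:,:2]*1000).astype(np.float32)),P.mean(0),np.percentile(P[:,2],[5,50,95]),len(P))
    tr=ok&(p.max(-1)<75)&(X>.3)&(X<.75)&(Y>-.35)&(Y<.02)&(Z<.05)
    lab=cv2.connectedComponentsWithStats(tr.astype(np.uint8)); i=1+lab[2][1:,4].argmax(); P=C[lab[1]==i]
    rc=cv2.minAreaRect(P[:,:2].astype(np.float32)*1000); print('tray',rc,np.percentile(P[:,2],[2,50,98]),cv2.boxPoints(rc).round(0).tolist())
    for nm,u,v in ((('tape',166,240),('bush',319,179),('jar',137,243),('cone',138,207),('bl',206,283)) if n=='top' else ()): print(nm,C[v,u].round(3),p[v,u])
E
python3 m.py
```

```text
top bench z 0.0015
cover ((614.0125732421875, 222.3045654296875), (202.54832458496094, 218.16592407226562), 76.43722534179688) 0.10732685380806345 [[484.0, 149.0], [696.0, 98.0], [744.0, 295.0], [532.0, 346.0]]
barrel top ((628.260986328125, 229.85528564453125), 20.48859977722168) 0.17675140936638403 0.18384315169594478 190
flange  ((628.6397094726562, 229.6072540283203), 29.966442108154297) 163
lug ((476.02044677734375, 229.67115783691406), (21.539119720458984, 45.620601654052734), 79.77104187011719) [0.47646767 0.22901269 0.1123177 ] [0.10764826 0.11244081 0.11627414] 136
tray ((633.5097045898438, -166.74578857421875), (189.78880310058594, 169.3531494140625), 4.941277980804443) [-0.00074291  0.0085589   0.02784867] [[532.0, -91.0], [546.0, -259.0], [735.0, -243.0], [721.0, -74.0]]
tape [0.507 0.34  0.031] [161 164 163]
bush [ 0.691 -0.111  0.028] [189 195 200]
jar [0.495 0.406 0.084] [114 118 109]
cone [0.603 0.424 0.041] [189 196 200]
bl [0.385 0.212 0.074] [ 31  88 181]
side bench z -0.0018
cover ((609.727783203125, 197.73992919921875), (264.9856262207031, 222.39813232421875), 76.55706024169922) 0.10345145969026107 [[471.0, 95.0], [687.0, 43.0], [749.0, 301.0], [532.0, 352.0]]
barrel top ((631.4049072265625, 227.8953094482422), 22.17267417907715) 0.17205466692503538 0.17848848614084684 93
flange  ((631.36328125, 226.47776794433594), 30.84697151184082) 118
lug ((583.3370971679688, 163.765625), (39.58029556274414, 289.2572937011719), 59.316097259521484) [0.48025373 0.22058385 0.10427134] [0.09507306 0.10527899 0.11175703] 112
tray ((637.3555908203125, -170.09259033203125), (189.36456298828125, 178.62643432617188), 4.864241123199463) [-0.00148849  0.01143715  0.02360761] [[535.0, -89.0], [551.0, -267.0], [739.0, -251.0], [724.0, -73.0]]
```

```bash
cat > d.py <<'E'
import sys
from h import *
from scipy.spatial.transform import Rotation as Ro
s=r.get_state(); R=Ro.from_euler('xyz',s['eef_rot'],degrees=True)
def go(x,y,z,yaw=-13.5,pitch=0):
    T=Ro.from_euler('xyz',[180,pitch,yaw],degrees=True)
    print('tr mm',(R.inv().apply(np.array([x,y,z])-s['tcp_pos'])*1000).round(1),'rot',(R.inv()*T).as_rotvec().round(4))
if __name__=='__main__':
    print(s['time_s'],s['tcp_pos'].round(4),s['eef_rot'].round(2),s['contact_force'].round(2),s['gripper_width'],s['gripper_force'],s['joints'].round(1)); go(*map(float,sys.argv[1:]))
E
python3 d.py .61 .23 .235
```

```text
0.1 [0.2903 0.6089 0.2257] [ 1.7992e+02 -1.0000e-02 -2.5490e+01] [ 0.51 -0.27  0.08] 0.0876126383988075 0.0 [ 81.   20.6   0.6  -0.  -70.1 -16.5]
tr mm [451.7 204.5  -8.9] rot [ 0.0015 -0.     -0.2093]
```

>>> {"fn": "carry_out", "kwargs": {
  "deltas": [
    [1,[20,10,-9],[0,0,0]],
    [1,[60,28,-9],[0,0,-0.02]],
    [1,[105,48,-9],[0,0,-0.04]],
    [1,[150,68,-9],[0,0,-0.06]],
    [1,[195,88,-9],[0,0,-0.08]],
    [1,[240,108,-9],[0,0,-0.1]],
    [1,[285,128,-9],[0,0,-0.12]],
    [1,[330,148,-9],[0,0,-0.15]],
    [1,[375,168,-9],[0,0,-0.18]],
    [1,[415,188,-9],[0,0,-0.2]],
    [1,[440,200,-9],[0,0,-0.209]],
    [1,[452,204,-9],[0.0015,0,-0.209]]
  ]
}}

```text
time_s: 1.3
tcp_pos: [0.6119, 0.2275, 0.2355]
eef_rot: [-179.9, 0.0, -13.7]
contact_force: [-0.1, 0.4, -0.4]
gripper_width: 0.0875
gripper_force: 0.0
```

```bash
python3 d.py .63 .229 .235
python3 - <<'E'
from h import *
c=r.get_calibration('wrist')
p,d=snap('wrist','w0'); C=cloud('wrist',d); ok=d>0
q=ok&(C[...,2]>.16)&(C[...,2]<.19)&(np.hypot(C[...,0]-.63,C[...,1]-.229)<.045)
P=C[q]; print(len(P),cv2.minEnclosingCircle((P[:,:2]*1000).astype(np.float32)) if len(P) else 0,P.mean(0) if len(P) else 0)
E
```

```text
1.3 [0.6119 0.2275 0.2355] [-179.94    0.    -13.67] [-0.11  0.38 -0.4 ] 0.08747280777510416 0.0 [ 37.5  18.2  -1.6  -0.  -70.2  38.9]
tr mm [17.3 -5.8  0.6] rot [-0.001   0.0001 -0.0029]
2270 ((629.8477783203125, 232.2407989501953), 19.95245933532715) [0.63116436 0.23162553 0.17454369]
```

View pics/w0.png

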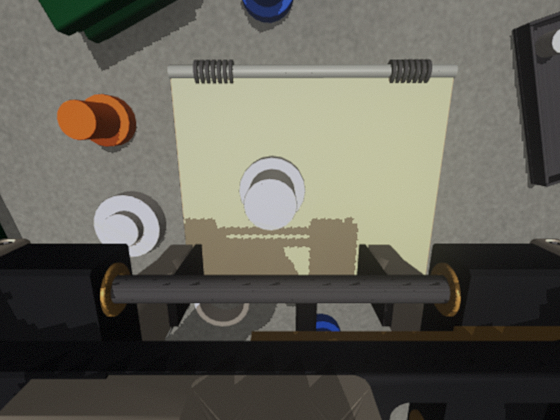

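The wrist view shows the adapter's top at (271,203) and the hinge level in the picture, so the yaw matches the chest. Adapter axis is at (0.630, 0.231) and its top is at 0.175.

>>> {"fn": "carry_out", "kwargs": {
  "deltas": [
    [1,[9,-4,0],[0,0,0]],
    [1,[17,-7,10],[0,0,0]],
    [1,[17,-7,35],[0,0,0]],
    [1,[17,-7,60],[0,0,0]],
    [1,[17,-7,80],[0,0,0]],
    [1,[17,-7,92],[0,0,0]],
    [1,[17,-7,97],[0,0,0]],
    [1,[17,-7,97],[0,0,0]],
    [0.3,[17,-7,97],[0,0,0]],
    [0.3,[17,-7,97],[0,0,0]],
    [0.3,[17,-7,97],[0,0,0]],
    [0.3,[17,-7,97],[0,0,0]]
  ],
  "squeeze": 20
}}

```text
time_s: 2.55
tcp_pos: [0.6291, 0.2337, 0.1392]
eef_rot: [-179.9, -0.0, -13.5]
contact_force: [0.1, 0.6, 0.2]
gripper_width: 0.0613
gripper_force: 0.0
```

>>> {"fn": "carry_out", "kwargs": {
  "deltas": [
    [0.3,[0,0,0],[0,0,0]],
    [0.3,[0,0,0],[0,0,0]],
    [0.3,[0,0,0],[0,0,0]],
    [0.3,[0,0,0],[0,0,0]]
  ]
}}

```text
time_s: 2.95
tcp_pos: [0.6287, 0.233, 0.1387]
eef_rot: [-180.0, 0.0, -13.5]
contact_force: [-1.3, -3.7, 3.0]
gripper_width: 0.0398
gripper_force: 20.0
```

>>> {"fn": "carry_out", "kwargs": {
  "deltas": [
    [0.3,[0,0,-10],[0,0,0]],
    [0.3,[0,0,-35],[0,0,0]],
    [0.3,[0,0,-60],[0,0,0]],
    [0.3,[0,0,-70],[0,0,0]]
  ]
}}

```text
time_s: 3.35
tcp_pos: [0.6299, 0.2344, 0.2113]
eef_rot: [-179.8, -0.2, -13.5]
contact_force: [-0.2, -0.0, -3.4]
gripper_width: 0.0396
gripper_force: 20.0
```

```bash
python3 d.py .63 -.174 .12;python3 d.py .63 -.174 .04
python3 - <<'E'
from h import *
# tray floor & rim height by two-view triangulation of the bush-free wall corners
z=[np.load(f'pics/{f}.npz') for f in('t0','s0')]
for n,zz in zip(('top','side'),z):
    C=cloud(n,zz['d']); q=(abs(C[...,0]-.63)<.04)&(abs(C[...,1]+.17)<.04); print(n,'floor',np.median(C[q],0))
E
```

```text
3.35 [0.6299 0.2344 0.2113] [-1.7975e+02 -1.6000e-01 -1.3490e+01] [-0.19 -0.02 -3.44] 0.03957164340507592 19.998402364763024 [ 37.   20.6  -1.2  -0.  -67.9  39.6]
tr mm [ 95.1 397.5  89.9] rot [-0.0043 -0.0028  0.0002]
3.35 [0.6299 0.2344 0.2113] [-1.7975e+02 -1.6000e-01 -1.3490e+01] [-0.19 -0.02 -3.44] 0.03957164340507592 19.998402364763024 [ 37.   20.6  -1.2  -0.  -67.9  39.6]
tr mm [ 94.9 397.8 169.9] rot [-0.0043 -0.0028  0.0002]
top floor [ 0.62944225 -0.17009369  0.0052417 ]
side floor [ 0.63001906 -0.17160651  0.00265182]
```

>>> {"fn": "carry_out", "kwargs": {
  "deltas": [
    [0.3,[5,20,0],[0,0,0]],
    [0.3,[14,58,0],[0,0,0]],
    [0.3,[24,100,0],[0,0,0]],
    [0.3,[34,143,0],[0,0,0]],
    [0.3,[45,188,0],[0,0,0]],
    [0.3,[56,233,0],[0,0,0]],
    [0.3,[66,278,5],[0,0,0]],
    [0.3,[77,320,20],[0,0,0]],
    [0.3,[85,355,40],[0,0,0]],
    [0.3,[91,382,65],[0,0,0]],
    [0.3,[95,397,85],[0,0,0]],
    [0.3,[95,397,90],[0,0,0]]
  ]
}}

```text
time_s: 4.55
tcp_pos: [0.6255, -0.1768, 0.1138]
eef_rot: [-180.0, 0.4, -13.7]
contact_force: [0.8, 1.0, -4.4]
gripper_width: 0.0398
gripper_force: 20.0
```

>>> {"fn": "carry_out", "kwargs": {
  "deltas": [
    [0.3,[0,0,8],[0,0,0]],
    [0.3,[0,0,24],[0,0,0]],
    [0.3,[0,0,42],[0,0,0]],
    [0.3,[0,0,58],[0,0,0]],
    [0.3,[0,0,68],[0,0,0]],
    [0.3,[0,0,74],[0,0,0]],
    [0.3,[0,0,76],[0,0,0]],
    [0.3,[0,0,76],[0,0,0]],
    [0.3,[0,0,76],[0,0,0]]
  ]
}}

```text
time_s: 5.45
tcp_pos: [0.6292, -0.1744, 0.0428]
eef_rot: [-179.9, -0.1, -13.5]
contact_force: [0.7, 0.7, -3.3]
gripper_width: 0.0394
gripper_force: 20.0
```

```bash
python3 d.py .63 -.174 .037
```

```text
5.45 [ 0.6292 -0.1744  0.0428] [-1.799e+02 -8.000e-02 -1.350e+01] [ 0.68  0.69 -3.31] 0.039354466528141854 19.998379329590534 [  1.5  27.7 -14.4  -0.1 -47.9  75. ]
tr mm [ 0.7 -0.6  5.8] rot [-0.0017 -0.0015  0.    ]
```

>>> {"fn": "carry_out", "kwargs": {
  "deltas": [
    [0.3,[0,0,2],[0,0,0]],
    [0.3,[0,0,4],[0,0,0]],
    [0.3,[0,0,5.5],[0,0,0]],
    [0.3,[0,0,5.5],[0,0,0]],
    [0.3,[0,0,5.5],[0,0,0]]
  ]
}}

```text
time_s: 5.95
tcp_pos: [0.6287, -0.1745, 0.0368]
eef_rot: [-179.9, -0.0, -13.5]
contact_force: [0.4, 0.4, 0.4]
gripper_width: 0.0396
gripper_force: 20.0
```

Weight is taken by the tray floor; release and withdraw.

>>> {"fn": "carry_out", "kwargs": {
  "deltas": [
    [0.6,[0,0,0],[0,0,0]],
    [1,[0,0,0],[0,0,0]],
    [1,[0,0,0],[0,0,0]],
    [1,[0,0,0],[0,0,0]],
    [1,[0,0,0],[0,0,0]],
    [1,[0,0,-10],[0,0,0]],
    [1,[0,0,-40],[0,0,0]],
    [1,[0,0,-80],[0,0,0]],
    [1,[0,0,-120],[0,0,0]],
    [1,[0,0,-150],[0,0,0]],
    [1,[0,0,-160],[0,0,0]],
    [1,[0,0,-160],[0,0,0]]
  ]
}}

```text
time_s: 7.15
tcp_pos: [0.6294, -0.1747, 0.1991]
eef_rot: [-179.9, -0.2, -13.5]
contact_force: [-1.3, -0.2, -1.1]
gripper_width: 0.0874
gripper_force: 0.0
```

```bash
python3 - <<'E'
from h import *
for n in('top','side','wrist'):
    cal(n);p,d=snap(n,n+'1'); C=cloud(n,d)
    q=(d>0)&(abs(C[...,0]-.63)<.06)&(abs(C[...,1]+.17)<.06)&(C[...,2]>.063)&(C[...,2]<.09); P=C[q]
    if len(P): print(n,len(P),P.mean(0).round(4),cv2.minEnclosingCircle((P[:,:2]*1000).astype(np.float32)))
E
python3 d.py .472 .2306 .2
```

```text
top 138 [ 0.6265 -0.1746  0.0747] ((628.4411010742188, -175.8570556640625), 20.392101287841797)
side 172 [ 0.6317 -0.1811  0.0711] ((630.8936767578125, -178.0617218017578), 22.705862045288086)
wrist 1363 [ 0.6304 -0.1736  0.0722] ((629.3624877929688, -173.34690856933594), 19.916601181030273)
7.3 [ 0.6276 -0.1745  0.195 ] [-1.7992e+02  1.2000e-01 -1.3530e+01] [ 0.16 -0.84 -1.05] 0.08780645382724961 0.0 [  1.5  19.6  -4.9  -0.1 -65.6  75. ]
tr mm [-246.  -357.5   -3.9] rot [-0.0014  0.0021 -0.0005]
```

View pics/side1.png

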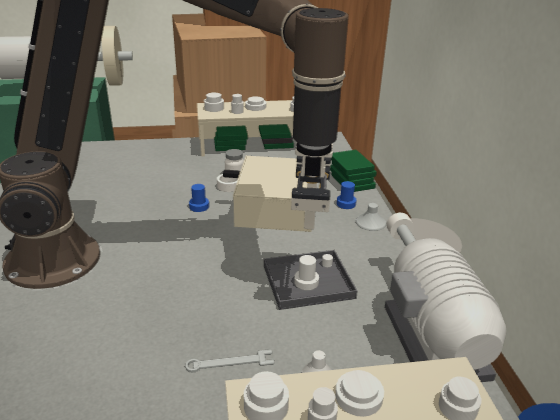

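The side view shows the adapter upright in the tray at (308,272), clear of the bush at (327,261). Next I look at the lug from close by.

>>> {"fn": "carry_out", "kwargs": {
  "deltas": [
    [1,[-14,-18,-10],[0,0,0]],
    [1,[-40,-50,-20],[0,0,0]],
    [1,[-68,-87,-25],[0,0,0]],
    [1,[-96,-123,-25],[0,0,0]],
    [1,[-124,-159,-25],[0,0,0]],
    [1,[-152,-195,-25],[0,0,0]],
    [1,[-180,-231,-25],[0,0,0]],
    [1,[-208,-267,-25],[0,0,0]],
    [1,[-236,-303,-25],[0,0,0]],
    [1,[-260,-335,-25],[0,0,0]],
    [1,[-276,-354,-25],[0,0,0]],
    [1,[-280,-358,-25],[0,0,0]]
  ]
}}

```text
time_s: 8.5
tcp_pos: [0.4383, 0.2405, 0.2205]
eef_rot: [180.0, 0.1, -13.4]
contact_force: [0.3, -0.3, -0.3]
gripper_width: 0.0874
gripper_force: 0.0
```

```bash
python3 d.py .472 .2306 .2
python3 - <<'E'
from h import *
c=cal('wrist'); p,d=snap('wrist','w2'); C=cloud('wrist',d); 
q=(d>0)&(p.max(-1)<60)&(abs(C[...,0]-.475)<.06)&(abs(C[...,1]-.23)<.05)&(C[...,2]>.08)&(C[...,2]<.125)
lab=cv2.connectedComponentsWithStats(q.astype(np.uint8)); i=1+lab[2][1:,4].argmax(); m=lab[1]==i
P=C[m]; print(len(P),cv2.minAreaRect((P[:,:2]*1000).astype(np.float32)),np.percentile(P[:,2],[5,50,95]),lab[2][i],lab[3][i])
E
```

```text
8.5 [0.4383 0.2405 0.2205] [ 1.7996e+02  7.0000e-02 -1.3360e+01] [ 0.33 -0.33 -0.34] 0.08736309994067873 0.0 [ 51.3   4.2 -21.4  -0.1 -64.5  25.4]
tr mm [35.   1.8 20.5] rot [0.0006 0.0012 0.0025]
1048 ((477.9805908203125, 231.53762817382812), (21.036352157592773, 47.53883743286133), 76.01554107666016) [0.108859   0.11087629 0.11215443] [ 268  135   25   55 1048] [279.68225191 166.16603053]
```

View pics/w2.png

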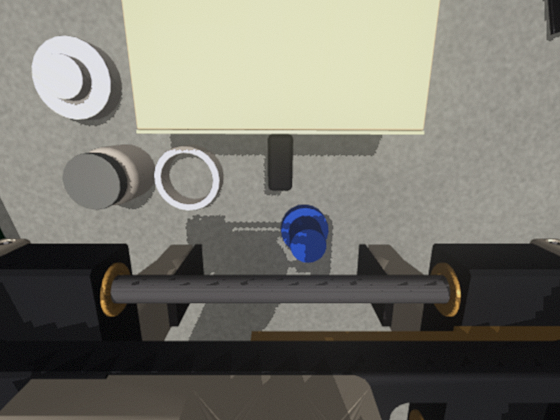

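The wrist view shows the lug at (280,163), in line with the tool. The tape core is at (187,178) and the blue look-alike at (304,232), both clear of the descent.

>>> {"fn": "carry_out", "kwargs": {
  "deltas": [
    [1,[15,0,10],[0,0,0]],
    [1,[37,0,30],[0,0,0]],
    [1,[38,0,60],[0,0,0]],
    [1,[38,0,90],[0,0,0]],
    [1,[38,0,115],[0,0,0]],
    [1,[38,0,130],[0,0,0]],
    [1,[38,0,137],[0,0,0]],
    [1,[38,0,137],[0,0,0]],
    [0.1,[38,0,137],[0,0,0]],
    [0.1,[38,0,137],[0,0,0]],
    [0.1,[38,0,137],[0,0,0]],
    [0.1,[38,0,137],[0,0,0]]
  ],
  "squeeze": 15
}}

```text
time_s: 9.75
tcp_pos: [0.4771, 0.2304, 0.0856]
eef_rot: [-179.9, -0.0, -13.5]
contact_force: [-0.4, 0.7, 0.1]
gripper_width: 0.0615
gripper_force: 0.0
```

>>> {"fn": "carry_out", "kwargs": {
  "deltas": [
    [0.1,[0,0,0],[0,0,0]],
    [0.1,[0,0,0],[0,0,0]],
    [0.1,[0,0,0],[0,0,0]],
    [0.1,[0,0,0],[0,0,0]],
    [0.1,[0,0,0],[0,0,0]]
  ]
}}

```text
time_s: 10.25
tcp_pos: [0.4773, 0.2313, 0.0852]
eef_rot: [-179.8, -0.0, -13.5]
contact_force: [-7.2, 3.5, 3.0]
gripper_width: 0.022
gripper_force: 15.0
```

```bash
cat > arc.py <<'E'
import sys
from h import *
from scipy.spatial.transform import Rotation as Ro
s=r.get_state(); R=Ro.from_euler('xyz',s['eef_rot'],degrees=True)
H=np.array([.718,.1715,.103]); a=np.radians(-13.7); ax=np.array([np.cos(a),np.sin(a),0])
g=s['tcp_pos']-.019*R.as_matrix()[:,2]; v=g-H; rad=np.hypot(v@ax,v[2]); th=np.arctan2(v[2],-v@ax)
print(s['time_s'],s['tcp_pos'].round(4),s['eef_rot'].round(2),'F',s['contact_force'].round(1),'w',s['gripper_width'].round(4),s['gripper_force'].round(1),'rad',rad.round(4),'th',th.round(3),s['joints'].round(0))
for t in map(float,sys.argv[1:]):
    G=H+.25*(-np.cos(t)*ax+np.sin(t)*np.array([0,0,1]))
    print(t,(R.inv().apply(G-g)*1000).round(1))
E
python3 arc.py 0.05 .1 .15 .2 .25 .3 .35
```

```text
Traceback (most recent call last):
  File "arc.py", line 7, in <module>
    print(s['time_s'],s['tcp_pos'].round(4),s['eef_rot'].round(2),'F',s['contact_force'].round(1),'w',s['gripper_width'].round(4),s['gripper_force'].round(1),'rad',rad.round(4),'th',th.round(3),s['joints'].round(0))
                                                                                                      ^^^^^^^^^^^^^^^^^^^^^^^^
AttributeError: 'float' object has no attribute 'round'
```

```bash
sed -i "s/s\['gripper_width'\].round(4),s\['gripper_force'\].round(1)/round(s['gripper_width'],4),s['gripper_force']/; s/+.25\*/+rad*/" arc.py; python3 arc.py 0.03 .08 .13 .18 .23 .28 .33 .38
```

```text
10.25 [0.4773 0.2313 0.0852] [-1.7979e+02 -4.0000e-02 -1.3510e+01] F [-7.2  3.5  3. ] w 0.022 15.003667026758194 rad 0.2481 th 0.005 [ 47.  15. -28.  -0. -47.  30.]
0.03 [ 0.1  1.  -6.3]
0.08 [  0.8   0.9 -18.7]
0.13 [  2.1   0.9 -31. ]
0.18 [  4.    0.9 -43.3]
0.23 [  6.6   0.8 -55.4]
0.28 [  9.7   0.8 -67.4]
0.33 [ 13.4   0.8 -79.2]
0.38 [ 17.8   0.7 -90.8]
```

>>> {"fn": "carry_out", "kwargs": {
  "deltas": [
    [0.1,[0,0,-3],[0,0,0]],
    [0.1,[0,0.5,-9],[0,0,0]],
    [0.1,[1,0.8,-18.7],[0,0,0]],
    [0.1,[2,0.8,-31],[0,0,0]],
    [0.1,[4,0.8,-43],[0,0,0]],
    [0.1,[6.6,0.8,-55.4],[0,0,0]],
    [0.1,[9.7,0.8,-67.4],[0,0,0]],
    [0.1,[13.4,0.8,-79],[0,0,0]],
    [0.1,[16,0.8,-87],[0,0,0]],
    [0.1,[17.8,0.8,-91],[0,0,0]],
    [0.1,[17.8,0.8,-91],[0,0,0]]
  ]
}}

```text
time_s: 11.35
tcp_pos: [0.4948, 0.2271, 0.1769]
eef_rot: [-179.7, -0.1, -13.5]
contact_force: [-0.1, 7.9, -1.0]
gripper_width: 0.0216
gripper_force: 15.0
```

```bash
python3 arc.py .42 .46 .5 .54 .58 .62 .66 .7 .74 .78
python3 - <<'E'
from h import *
p,d=snap('side','side2'); C=cloud('side',d); z=C[...,2]
q=(d>0)&(abs(C[...,0]-.6)<.15)&(abs(C[...,1]-.2)<.16)&(p[...,0]>p[...,2]+15)&(z>.12); P=C[q]
ax=np.array([np.cos(-.239),np.sin(-.239)]); x=P[:,:2]@ax; k=np.polyfit(x,P[:,2],1); print(len(P),'angle',np.arctan(-k[0]))
E
```

```text
11.35 [0.4948 0.2271 0.1769] [-1.7968e+02 -8.0000e-02 -1.3500e+01] F [-0.1  7.9 -1. ] w 0.0216 15.000920444726944 rad 0.2481 th 0.384 [ 45.  10. -20.  -0. -59.  31.]
0.42 [ 3.5  1.  -8.2]
0.46 [  7.7   0.9 -17.2]
0.5 [ 12.3   0.9 -26. ]
0.54 [ 17.3   0.9 -34.6]
0.58 [ 22.6   0.8 -43. ]
0.62 [ 28.2   0.8 -51.2]
0.66 [ 34.1   0.8 -59.1]
0.7 [ 40.4   0.8 -66.8]
0.74 [ 46.9   0.8 -74.3]
0.78 [ 53.8   0.7 -81.5]
4374 angle 1.1201867444758127
```

View pics/side2.png

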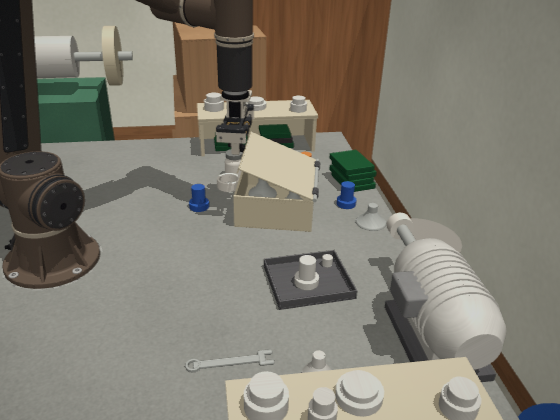

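The side view shows the cover following the lug, open about 22° near (270,160), with nothing else touched. The sideways force of 8 N calls for a slight shift towards +y.

>>> {"fn": "carry_out", "kwargs": {
  "deltas": [
    [0.1,[1.5,-0.5,-4],[0,0,0]],
    [0.1,[4.5,-1,-11],[0,0,0]],
    [0.1,[8.7,-1,-19],[0,0,0]],
    [0.1,[13.5,-1,-28],[0,0,0]],
    [0.1,[18.6,-1,-36.7],[0,0,0]],
    [0.1,[24,-1,-45],[0,0,0]],
    [0.1,[29.7,-1,-53.2],[0,0,0]],
    [0.1,[35.6,-1,-61],[0,0,0]],
    [0.1,[41,-1,-67.5],[0,0,0]],
    [0.1,[45,-1,-72.5],[0,0,0]],
    [0.1,[46.9,-1,-74.3],[0,0,0]],
    [0.1,[46.9,-1,-74.3],[0,0,0]]
  ]
}}

```text
time_s: 12.6
tcp_pos: [0.5401, 0.2161, 0.2508]
eef_rot: [-179.8, -0.0, -13.5]
contact_force: [-1.0, 5.0, 1.0]
gripper_width: 0.0215
gripper_force: 15.0
```

```bash
python3 arc.py  .78 .82 .86 .9 .94 .98 1.0 1.03
cat > ang.py <<'E'
from h import *
import sys
H=np.array([.718,.1715]); a=-.239; ax=np.array([np.cos(a),np.sin(a)]); ay=np.array([-ax[1],ax[0]])
for n in('side','top'):
    p,d=snap(n,n+sys.argv[1]); C=cloud(n,d); v=C[...,:2]-H; s=-(v@ax); w=v@ay; z=C[...,2]-.103
    q=(d>0)&(s>.0)&(s<.24)&(abs(w)<.118)&(p[...,0]>p[...,2]+12)&(z>.04)&(abs(np.arctan2(z,s)-float(sys.argv[2]))<.25); 
    if q.sum()<50: print(n,q.sum()); continue
    P=np.c_[s[q],z[q]]; c=P.mean(0); u=np.linalg.svd(P-c,full_matrices=False)[2][0]; print(n,q.sum(),'fit',np.arctan2(u[1]*np.sign(u[0]),abs(u[0])).round(3),'polar',np.median(np.arctan2(P[:,1],P[:,0])).round(3))
E
python3 ang.py 3 .74
```

```text
12.6 [0.5401 0.2161 0.2508] [-1.7979e+02 -2.0000e-02 -1.3510e+01] F [-1.  5.  1.] w 0.0215 14.999036639928818 rad 0.248 th 0.738 [ 41.  11.  -9.  -0. -70.  36.]
0.78 [ 7.2  1.1 -7.6]
0.82 [ 14.3   1.1 -14.5]
0.86 [ 21.7   1.1 -21.1]
0.9 [ 29.3   1.1 -27.4]
0.94 [ 37.2   1.2 -33.4]
0.98 [ 45.3   1.2 -39.1]
1.0 [ 49.5   1.2 -41.8]
1.03 [ 55.8   1.2 -45.7]
side 2273 fit 0.926 polar 0.757
top 2714 fit 0.832 polar 0.761
```

>>> {"fn": "carry_out", "kwargs": {
  "deltas": [
    [0.1,[2.5,-0.3,-2.7],[0,0,0]],
    [0.1,[7.2,-0.6,-7.6],[0,0,0]],
    [0.1,[14,-1,-14.5],[0,0,0]],
    [0.1,[21.7,-1,-21.1],[0,0,0]],
    [0.1,[29.3,-1,-27.4],[0,0,0]],
    [0.1,[37.2,-1,-33.4],[0,0,0]],
    [0.1,[45.3,-1,-39.1],[0,0,0]],
    [0.1,[49.5,-1,-41.8],[0,0,0]],
    [0.1,[49.5,-1,-41.8],[0,0,0]],
    [0.1,[49.5,-1,-41.8],[0,0,0]]
  ]
}}

```text
time_s: 13.7
tcp_pos: [0.5886, 0.2044, 0.2925]
eef_rot: [-179.9, -0.1, -13.5]
contact_force: [1.2, 5.1, 2.1]
gripper_width: 0.0223
gripper_force: 15.0
```

```bash
python3 arc.py  .98 .95 .91 .87 .83 .79 .76 .74 .73; python3 ang.py 4 1
```

```text
13.7 [0.5886 0.2044 0.2925] [-1.7987e+02 -8.0000e-02 -1.3520e+01] F [1.2 5.1 2.1] w 0.0223 15.001679509878159 rad 0.2476 th 1.001 [ 37.  14.  -0.  -0. -76.  39.]
0.98 [-4.4  1.3  2.9]
0.95 [-10.5   1.3   7.1]
0.91 [-18.5   1.3  13. ]
0.87 [-26.2   1.3  19.2]
0.83 [-33.6   1.2  25.8]
0.79 [-40.8   1.2  32.6]
0.76 [-46.    1.2  37.9]
0.74 [-49.4   1.2  41.5]
0.73 [-51.1   1.2  43.3]
side 2146 fit 1.172 polar 1.03
top 4165 fit 1.27 polar 1.21
```

View pics/side4.png

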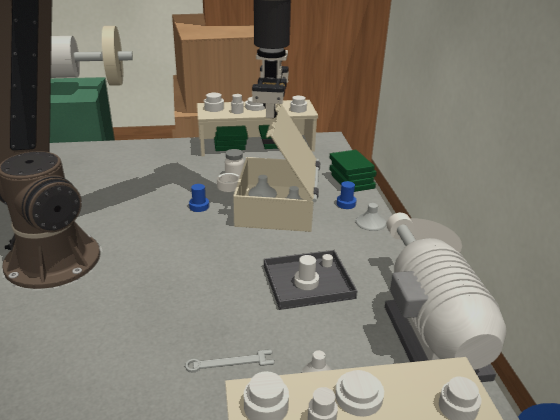

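The side view shows the cover about 57° open with the lug still pinched at (270,108), past balance and short of the stop. Now back down to about 0.73.

>>> {"fn": "carry_out", "kwargs": {
  "deltas": [
    [0.1,[-2,0,1.3],[0,0,0]],
    [0.1,[-7,0,4.7],[0,0,0]],
    [0.1,[-14.5,0,10],[0,0,0]],
    [0.1,[-22.4,0,16],[0,0,0]],
    [0.1,[-30,0,22.5],[0,0,0]],
    [0.1,[-37.2,0,29.2],[0,0,0]],
    [0.1,[-43.4,0,35.2],[0,0,0]],
    [0.1,[-48,0,40],[0,0,0]],
    [0.1,[-50.5,0,42.7],[0,0,0]],
    [0.1,[-51,0,43.3],[0,0,0]],
    [0.1,[-51,0,43.3],[0,0,0]],
    [0.1,[-51,0,43.3],[0,0,0]]
  ]
}}

```text
time_s: 15.0
tcp_pos: [0.5379, 0.2166, 0.2481]
eef_rot: [-179.9, 0.0, -13.5]
contact_force: [2.3, 5.3, -0.8]
gripper_width: 0.0221
gripper_force: 15.0
```

>>> {"fn": "carry_out", "kwargs": {
  "deltas": [
    [0.1,[0,0,0],[0,0,0]],
    [0.1,[0,0,0],[0,0,0]],
    [0.1,[0,0,0],[0,0,0]],
    [0.1,[0,0,0],[0,0,0]],
    [0.1,[0,0,0],[0,0,0]]
  ]
}}

```text
time_s: 15.5
tcp_pos: [0.5379, 0.2166, 0.2481]
eef_rot: [-179.9, 0.0, -13.5]
contact_force: [2.4, 6.2, -0.2]
gripper_width: 0.0215
gripper_force: 15.0
```

```bash
python3 arc.py .73; python3 ang.py 5 .73;python3 arc.py .73
```

```text
15.5 [0.5379 0.2166 0.2481] [-1.799e+02  1.000e-02 -1.350e+01] F [ 2.4  6.2 -0.2] w 0.0215 14.99949038028717 rad 0.2478 th 0.724 [ 41.  11. -10.  -0. -69.  35.]
0.73 [ 1.   1.2 -1.1]
side 2278 fit 0.916 polar 0.742
top 2749 fit 0.825 polar 0.747
15.6 [0.5379 0.2166 0.2481] [-1.799e+02  2.000e-02 -1.350e+01] F [3.  5.6 0. ] w 0.0222 14.999512732028961 rad 0.2478 th 0.724 [ 41.  11. -10.  -0. -69.  35.]
0.73 [ 1.   1.1 -1.1]
```

View pics/side5.png

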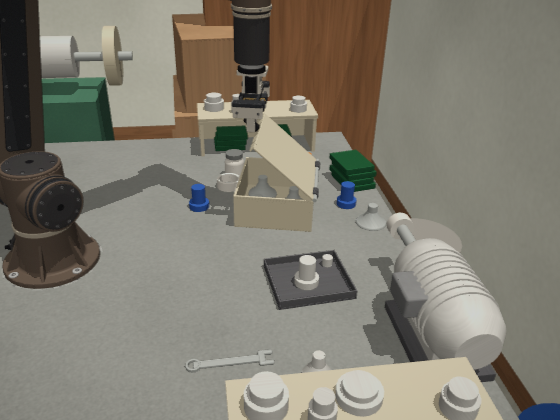

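The side view shows the cover held about 41° open and the adapter still upright in the tray. One check on the angle: where the cover's front corners are.

Run:
```python
from h import *
H=np.array([.718,.1715]); a=-.239; ax=np.array([np.cos(a),np.sin(a)]); ay=np.array([-ax[1],ax[0]])
for n in('side','top'):
  for f in('5','4'):
    z=np.load(f'pics/{n}{f}.npz'); p=z['p'].astype(int); d=z['d']; C=cloud(n,d); v=C[...,:2]-H; s=-(v@ax); w=v@ay; Z=C[...,2]-.103
    q=(d>0)&(s>-.02)&(s<.25)&(abs(w)<.12)&(abs(w)>.06)&(p[...,0]>p[...,2]+12)&(Z>.03)
    b=[(round(k*.02,2),np.median(s[q&(abs(Z-k*.02)<.006)]).round(3),int((q&(abs(Z-k*.02)<.006)).sum())) for k in range(2,11) if (q&(abs(Z-k*.02)<.006)).sum()>5]
    print(n,f,'maxZ',np.percentile(Z[q],99.5).round(3),b)
```

```text
side 5 maxZ 0.242 [(0.04, np.float64(0.042), 96), (0.06, np.float64(0.064), 103), (0.08, np.float64(0.087), 106), (0.1, np.float64(0.11), 97), (0.12, np.float64(0.133), 99), (0.14, np.float64(0.158), 124)]
side 4 maxZ 0.296 [(0.04, np.float64(0.021), 57), (0.06, np.float64(0.035), 52), (0.08, np.float64(0.048), 60), (0.1, np.float64(0.06), 55), (0.12, np.float64(0.073), 58), (0.14, np.float64(0.086), 52), (0.16, np.float64(0.099), 66), (0.18, np.float64(0.115), 106)]
top 5 maxZ 0.568 [(0.04, np.float64(0.04), 172), (0.06, np.float64(0.063), 179), (0.08, np.float64(0.086), 136), (0.1, np.float64(0.109), 121), (0.12, np.float64(0.131), 102), (0.14, np.float64(0.16), 136)]
top 4 maxZ 0.621 [(0.04, np.float64(0.022), 50), (0.06, np.float64(0.035), 47), (0.08, np.float64(0.048), 48), (0.1, np.float64(0.061), 45), (0.12, np.float64(0.075), 46), (0.14, np.float64(0.087), 43), (0.16, np.float64(0.1), 45), (0.18, np.float64(0.124), 121)]
```

Both views agree with the arm: the peak was 0.99 rad and the cover is now at 0.72 rad, steady. Handing in.

```bash
python3 -c "
from plant import r
print(r.close_job())"
```

```text
the job is handed in; nothing more can be done
None
```

The job is handed in (no verdict came back): the adapter stands upright in the tray, and the cover was raised to about 0.99 rad, brought back down, and is held still at about 0.72 rad with the gripper on the lug.

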